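Make up two tool lots for the sale

ROBOT

A 7-joint arm with a two-finger parallel gripper is mounted at the origin on the work surface. World frame = base frame: x ahead of the robot, y to its left, z up, the work surface at z = 0. Lengths are in m, angles in rad, forces in N, time in s.
With the tool pointing down it reaches from about 0.425 to 0.875 m from the base axis. Payload 4.7 kg.
Tool frame: the origin (TCP) lies at the very end of the fingers, on their centre line; the grasp point (between the pads) lies 19 mm behind it; x points along the fingers, y is the direction in which the jaws open and shut, and the axes are right-handed (so a half turn about x gives the same grasp; the last joint's range is limited). The gripper opens to 87 mm and grips with 3 to 60 N. Pads are 19 mm wide; open, the fingers measure 117 mm over their backs; the gripper's body (75 mm by 190 mm) begins 51 mm behind the grasp point.
Start: joints at [-1.142, 0.321, -0.07, 1.45, 0.023, 1.371, -0.057], TCP at [0.262, 0.595, 0.223] pointing down, gripper open.
Joint ranges: [-2.86, 2.86], [-0.3, 2.09], [-1.38, 1.24], [0.06, 2.45], [-1.56, 4.7], [0.09, 2.05], [-2.69, 2.69]. Speed limits (rad/s): [2.57, 2.57, 3.14, 3.14, 3.14, 3.14, 3.14].

INTERFACE

Orientations are given as a rotation vector (axis times angle).
In Python, from bench import ctrl gives the robot as it stands.
- The arm moves only by the tool step_arm, never from a script. Its argument "increments" is one flat list of numbers, 6 for each row, row after row: the shift along the tool's x, y, z in cm, then the turn, a rotation vector about the tool's x, y, z in rad. In form: [tx, ty, tz, ax, ay, az, tx, ty, tz, ax, ay, az, ...]. A call has 1 to 12 rows; each row shifts and turns the commanded pose from where the row before left it, along the tool's axes as they then stand; what a row does not reach is not made up. A row lasts 1/8 s, in which the tool goes at most 62.5 mm and 10.7 degrees, less where a joint would pass 70% of its speed; a pose out of reach is approached as far as the arm can. A call with a gripper value outside its range is refused whole. "fingers" is the opening in per cent of the stroke, from 0 (shut) to 100 (fully open), set as the call begins (left out, the last holds). The fingers move at their own pace and stop on an object; "force" is the grip in N (left out, the last holds). Time passes only in rows, so rows that do not move let the fingers close. It gives the time, the measured TCP pose, the force and the opening at its end, in the units of the state.
- ctrl.get_state(): the state, without advancing time (a new reading comes with each control period).
- ctrl.get_image(name): name is "scene" or "top"; returns the picture (420x560x3 uint8, red, green, blue); there is no depth.
- ctrl.camera_params(name): a dict with "vertical_fov" (degrees; the focal length in pixels is half the picture's height over the tangent of half this angle, whatever the lens; pixels are square), "cx", "cy" (the principal point, pixels), "k1" (the pictures are not rectified: a ray, as slopes to the right and down, at radius r is drawn at 1 + k1 r^2 times it, then the intrinsics apply), "R" (3x3) and "t" (3): a world point X has camera coordinates R X + t. Camera axes: x right, y down, z forward; pixel columns grow to the right and rows downward; lengths in m; the calibration is good to about 2 mm. A picture is of the moment at which its call begins. camera_params takes no time and is no camera call.
- ctrl.close_job(): hands the job in, once; it reports no verdict.
Trained networks look in the newest picture that a camera, given by its name, has taken for a name from the list of things; names that differ only in an ending like _2 or _b are one class to them, and where a whole thing is asked for, a point or a joint stands for the part that bears it (a point fixed in the world has none). Each returns a list of dicts, best first, with "score" (0 to 1); they miss things now and then, are a little off and sometimes report something else, mostly with a low value. They report only what shows in the picture. A call takes as long as a camera call.
- ctrl.search_frame(camera, name): "xyz" ([x, y, z] in m, in the coordinates of the camera as it stood for that picture, good to about 4 mm: the middle of the surface that is visible of it).
- ctrl.silhouettes(camera, name): "pixels" (420x560 bool, what is visible of it).
- ctrl.spot_point(camera, name): "xyz" ([x, y, z] in m, in the coordinates of the camera as it stood for that picture, good to about 4 mm: a listed point, or the origin of a listed thing).
The state is a dict: "time": time; "joint_positions": joint angles; "qd": joint speeds; "joint_torque": joint torques, N m; "position": TCP position; "tool_rot": TCP orientation; "ft_force": force on the tool from outside, world axes, zero at the start; "torque": the same for the moment, N m; "grip_width": opening from 0.0 (shut) to 1.0 (fully open).
Only numpy, scipy, OpenCV 4.12 (cv2) and the standard library are available. Lean on these libraries where they do the work, as an engineer would, in place of code of your own. Each camera call takes 0.05 s, during which the arm holds its last target.

TASK

Make up the two sale lots from the tools on the table: the wrench, the blue screwdriver and the socket go in the red tray, the hammer and the green chisel in the white carton tray. Set each one down gently so that it rests level on the tray's floor, inside the walls and not on top of another tool, with the socket standing upright. Leave the orange screwdriver, the brass drift and the tape roll where they lie.

Things in the scene. Friction and masses are not known exactly. Their poses are not given: they have to be found in the camera images.
- red_tray: open tray fixed to the table, all red painted steel. Outside 208 (x) x 192 (y) x 40 mm high, walls and floor 4 mm thick, so inside 200 x 184 mm and the floor 4 mm above the table. Origin: centre of its underside; x along its longer side, z up.
- white_tray: open tray fixed to the table, an empty carton tray, white inside and out. Outside 208 (x) x 192 (y) x 40 mm high, walls and floor 4 mm thick, so inside 200 x 184 mm and the floor 4 mm above the table. Origin: centre of its underside; x along its longer side, z up.
- wrench: combination wrench of bright steel lying flat, 150 mm long, 8 mm thick; shank 14 mm wide (105 mm long, 7 mm thick), closed ring 28 mm wide at -x, open jaws about 30 mm wide at +x. Origin: middle of its length, mid-thickness (4 mm above the surface it lies on); x along the tool, z up. About 0.12 kg.
- blue_screwdriver: hand screwdriver lying on the table, blue handle with three narrow black bands, 26 x 26 mm square section with rounded edges, 75 mm long, and a thin bright steel shaft (7 mm) reaching 63 mm beyond the handle. Origin: middle of the handle, on its axis (13 mm above the surface it lies on); x along the tool towards the blade tip, z up. About 0.09 kg, centre of mass in the handle.
- socket: short socket of bright steel with a dark round mouth on top and a dark band near its foot, standing upright: a cylinder 30 mm in diameter, 38 mm tall. Origin: centre of its underside; z up. About 0.14 kg.
- hammer: stubby ball-peen hammer lying on its side: light wooden handle 24 mm wide, 26 mm high; dark steel head 26 mm in diameter, 70 mm long, lying across it along y. Origin: on the handle's axis near the centre of mass (13 mm above its support), where to grip; x towards the head, which spans x = 32 to 58 mm; handle end at x = -95 mm; z up. About 0.3 kg.
- green_chisel: cold chisel with a green painted body, straight square bar 16 x 16 mm, 150 mm long overall, the last 30 mm flattened to a bright steel blade 20 mm wide and 9 mm thick. Lies flat on the table. Origin: middle of its length on its axis (8 mm above the surface it lies on); x towards the blade, z up. About 0.22 kg.
- orange_screwdriver: hand screwdriver lying on the table, orange handle with three narrow black bands, 26 x 26 mm square section with rounded edges, 75 mm long, and a thin bright steel shaft (7 mm) reaching 63 mm beyond the handle. Origin: middle of the handle, on its axis (13 mm above the surface it lies on); x along the tool towards the blade tip, z up. Stays where it is.
- brass_drift: drift of yellow brass all over, straight square bar 16 x 16 mm, 150 mm long overall, the last 30 mm flattened to a brass blade 20 mm wide and 9 mm thick. Lies flat on the table. Origin: middle of its length on its axis (8 mm above the surface it lies on); x towards the blade, z up. Stays where it is.
- tape_roll: roll of yellow tape lying flat, 60 mm in diameter, 19 mm high, hole 38 mm. Origin: centre of its underside. Stays where it is.

How it is judged:
By the outcome, as a careful person would: the job done as asked, in the order asked, and still so for the second after the job is handed in, with the robot touching nothing.
It also fails if it takes over 122 s, if anything falls off the work surface, if the arm or the gripper's body presses on something with over 40 N, if the wrist force passes 120 N, or if a joint passes its speed limit or range.

## Working session

There is one attempt and no reset: what is moved stays moved. The work goes in short steps, Python scripts to look and compute and a tool call to move; the robot and the scene stay as the last step left them, time stands still between calls to the robot, and variables do not carry over. Pictures are saved under pics/ and viewed, and the job is handed in when it is done.

Besides the shell and the picture viewer there is one more tool, called as name(argument=value, ...), one argument or row to a line, values as JSON. step_arm: Moves the arm, as the interface text tells. Its arguments: {"type":"object","properties":{"increments":{"type":"array","items":{"type":"number"}},"fingers":{"type":"number"},"force":{"type":"number"}},"required":["increments"]}

```bash
ls; mkdir -p pics; python3 - <<'E'
from bench import ctrl
import cv2
s=ctrl.get_state()
for k,v in s.items(): print(k,v)
for n in ["scene","top"]:
    im=ctrl.get_image(n); cv2.imwrite(f"pics/{n}0.png",im[:,:,::-1])
    p=ctrl.camera_params(n); print(n,p)
E
```

```text
pics
time 0.0
joint_positions [-1.14190681  0.32182005 -0.07009068  1.45164259  0.0226187   1.3708272
 -0.05689906]
qd [ 6.43866606e-04  6.34331197e-05  1.55430480e-03 -8.36658454e-04
  6.31964604e-04  6.19666439e-04 -5.35598552e-04]
joint_torque [-6.08243022e-05 -4.91285276e+01 -4.03896226e-01 -3.12534428e+01
 -6.40179100e-02  4.40077053e-02  1.73795243e-04]
position [0.26177532 0.5943556  0.22147977]
tool_rot [ 0.32384018  1.54648495 -0.32682567]
ft_force [ 0.41077873 -1.0918813  -0.4342313 ]
torque [-0.05145946 -0.01294821 -0.02214875]
grip_width 0.9980150686866783
scene {'vertical_fov': 50.59463586731446, 'cx': 284.5613665092958, 'cy': 206.88486420876959, 'k1': -0.10995412628148273, 'R': array([[ 0.83831791,  0.54517904, -0.00170092],
       [ 0.43748146, -0.67456728, -0.59461664],
       [-0.32531991,  0.49773366, -0.80400756]]), 't': array([-0.45585543, -0.22791538,  1.09002183])}
top {'vertical_fov': 51.129107821824036, 'cx': 281.85605913899684, 'cy': 208.25995121537045, 'k1': -0.034950134436476314, 'R': array([[-3.84160944e-02, -9.99261541e-01,  7.58648138e-04],
       [-9.78908176e-01,  3.74811455e-02, -2.00833132e-01],
       [ 2.00656390e-01, -8.45787141e-03, -9.79625172e-01]]), 't': array([0.0243295 , 0.55738349, 0.89001844])}
```

View pics/scene0.png

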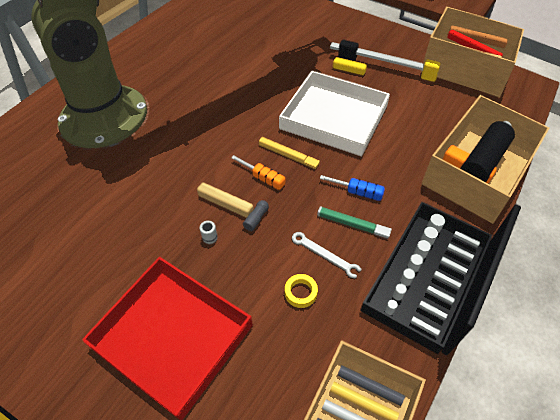

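View pics/top0.png

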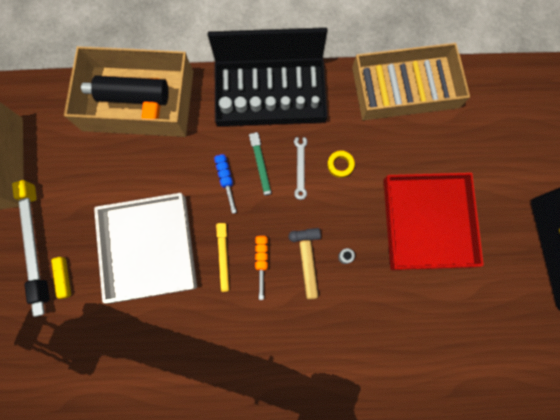

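```bash
cat > h.py <<'E'
import numpy as np, cv2
from scipy.optimize import minimize
from scipy.spatial.transform import Rotation as Ro
P={}
def cp(n):
    from bench import ctrl
    if n not in P:P[n]=ctrl.camera_params(n)
    return P[n]
def project(n,X):
    p=cp(n);c=np.atleast_2d(X)@p["R"].T+p["t"];s=c[:,:2]/c[:,2:];r2=(s**2).sum(1,keepdims=True)
    f=210/np.tan(np.radians(p["vertical_fov"])/2);s=s*(1+p["k1"]*r2);return s*f+[p["cx"],p["cy"]]
def unproject(n,uv,z):
    p=cp(n);f=210/np.tan(np.radians(p["vertical_fov"])/2);d=(np.atleast_2d(uv)-[p["cx"],p["cy"]])/f;s=d.copy()
    for _ in range(20):s=d/(1+p["k1"]*(s**2).sum(1,keepdims=True))
    w=np.c_[s,np.ones(len(s))]@p["R"];o=-p["R"].T@p["t"];return o+w*((z-o[2])/w[:,2])[:,None]
def box(x0,x1,y0,y1,z0,z1): return np.array([[x,y,z] for x in(x0,x1) for y in(y0,y1) for z in(z0,z1)])
def cyl(x,y,r,z0,z1):
    a=np.linspace(0,2*np.pi,24,endpoint=False);return np.vstack([np.c_[x+r*np.cos(a),y+r*np.sin(a),np.full(24,z)] for z in(z0,z1)])
hy=lambda:[np.c_[np.tile(45e-3-0+13e-3*np.cos(a),1),[y],13e-3*np.sin(a)] for a in np.linspace(0,6.28,16) for y in(-.035,.035)]
M={ # parts, convex, in object frame; z of origin
'wrench':([box(-.0525,.0525,-.007,.007,-.0035,.0035),cyl(-.061,0,.014,-.004,.004),cyl(.060,0,.015,-.004,.004)],.004),
'screw':([box(-.0375,.0375,-.012,.012,-.012,.012),box(.0375,.1005,-.0035,.0035,-.0035,.0035)],.013),
'socket':([cyl(0,0,.015,0,.038)],0),
'hammer':([box(-.095,.032,-.012,.012,-.013,.013),np.vstack(hy())],.013),
'chisel':([box(-.075,.045,-.008,.008,-.008,.008),box(.045,.075,-.01,.01,-.0045,.0045)],.008),
'tape':([cyl(0,0,.030,0,.019)],0),
'tray':([box(-.104,.104,-.096,.096,0,.04)],0)}
K={'wrench':'wrench','blue_screwdriver':'screw','socket':'socket','hammer':'hammer','green_chisel':'chisel','orange_screwdriver':'screw','brass_drift':'chisel','tape_roll':'tape','red_tray':'tray','white_tray':'tray'}
SC=4
def render(n,kind,q,z=0):
    parts,z0=M[kind];c,s=np.cos(q[2]),np.sin(q[2]);R=np.array([[c,-s,0],[s,c,0],[0,0,1]])
    im=np.zeros((420*SC,560*SC),np.uint8)
    for a in parts:
        uv=project(n,a@R.T+[q[0],q[1],z0+z]);h=cv2.convexHull(((uv+.5)*SC).astype(np.float32)).astype(np.int32)
        cv2.fillConvexPoly(im,h,255)
    return cv2.resize(im,(560,420),interpolation=cv2.INTER_AREA).astype(float)/255
def fit(kind,masks,q0s,z=0):
    def cost(q):
        t=0
        for n,m in masks.items():
            r=render(n,kind,q,z);t+=1-np.minimum(r,m).sum()/np.maximum(r,m).sum()
        return t/len(masks)
    best=None
    for q0 in q0s:
        r=minimize(cost,q0,method='Nelder-Mead',options=dict(initial_simplex=np.array(q0)+np.array([[0,0,0],[.01,0,0],[0,.01,0],[0,0,.15]]),xatol=1e-4,fatol=1e-4,maxiter=200))
        if best is None or r.fun<best.fun:best=r
    return best.x,best.fun
E
cat > look.py <<'E'
import sys
from h import *
from bench import ctrl
import pickle
names=sys.argv[1:] or list(K)
ims={n:ctrl.get_image(n) for n in("top","scene")}
out={}
for name in names:
    ms={}
    for n in ims:
        r=ctrl.silhouettes(n,name)
        print(name,n,[(round(d["score"],2),int(d["pixels"].sum()),np.argwhere(d["pixels"]).mean(0)[::-1].round().tolist()) for d in r])
        if r: ms[n]=r[0]["pixels"].astype(float)
    out[name]=ms
pickle.dump((ims,out),open("masks.pkl","wb"))
print(ctrl.get_state()["time"])
E
python3 look.py
```

```text
wrench top [(0.72, 417, [300.0, 171.0])]
wrench scene [(0.72, 290, [208.0, 232.0]), (0.59, 641, [324.0, 253.0])]
blue_screwdriver top [(0.97, 464, [224.0, 176.0])]
blue_screwdriver scene [(0.67, 623, [361.0, 187.0]), (0.61, 771, [352.0, 221.0])]
socket top [(0.57, 170, [345.0, 256.0])]
socket scene [(0.73, 336, [208.0, 232.0]), (0.37, 590, [324.0, 253.0])]
hammer top [(0.89, 1008, [307.0, 258.0])]
hammer scene [(0.86, 1217, [234.0, 204.0])]
green_chisel top [(0.88, 508, [260.0, 163.0])]
green_chisel scene [(0.95, 743, [354.0, 222.0])]
orange_screwdriver top [(0.85, 531, [261.0, 260.0])]
orange_screwdriver scene [(0.69, 480, [267.0, 175.0])]
brass_drift top [(0.78, 578, [222.0, 256.0])]
brass_drift scene [(0.87, 582, [289.0, 153.0])]
tape_roll top [(0.6, 393, [341.0, 164.0])]
tape_roll scene [(0.75, 685, [301.0, 290.0])]
red_tray top [(0.94, 8573, [432.0, 221.0])]
red_tray scene [(0.8, 14548, [169.0, 336.0])]
white_tray top [(0.85, 8794, [145.0, 248.0])]
white_tray scene [(0.91, 5974, [334.0, 113.0])]
1.2
```

```bash
cat > fitall.py <<'E'
from h import *
import pickle,sys
ims,out=pickle.load(open("masks.pkl","rb"))
zz=float(sys.argv[1]) if len(sys.argv)>1 else 0
res={}
for name,ms in out.items():
    k=K[name]
    if name=='wrench': ms={'top':ms['top']}
    if name=='tape_roll':
        for n in ms:
            c,_=cv2.findContours(ms[n].astype(np.uint8),cv2.RETR_EXTERNAL,cv2.CHAIN_APPROX_NONE);m=np.zeros((420,560),np.uint8);cv2.drawContours(m,c,-1,1,-1);ms[n]=m.astype(float)
    a=np.argwhere(ms['top']>0)[:,::-1]
    w=unproject('top',a,.01)[:,:2];m=w.mean(0);e=np.linalg.eigh(np.cov((w-m).T))[1][:,-1];yaw=np.arctan2(e[1],e[0])
    q0s=[[*m,yaw],[*m,yaw+np.pi]] if k not in('tray','socket','tape') else [[*m,y] for y in ((1.4,1.6,1.8) if k=='tray' else (0,))]
    q,f=fit(k,ms,q0s,zz);fs={n:fit(k,{n:ms[n]},[q],zz) for n in ms}
    res[name]=q.tolist();print(name,q.round(4),round(f,3),{n:(v[0].round(4).tolist(),round(v[1],3)) for n,v in fs.items()})
pickle.dump(res,open("res.pkl","wb"))
for n in ims:
    im=cv2.resize(ims[n][:,:,::-1],(784,588),interpolation=cv2.INTER_CUBIC)
    for name,q in res.items():
        r=cv2.resize(render(n,K[name],q,zz),(784,588));c,_=cv2.findContours((r>.5).astype(np.uint8),cv2.RETR_EXTERNAL,cv2.CHAIN_APPROX_NONE);cv2.drawContours(im,c,-1,(255,0,255),1)
    cv2.imwrite(f"pics/fit_{n}.png",im)
E
python3 fitall.py
```

```text
wrench [ 0.6645 -0.0427  6.2376] 0.202 {'top': ([0.6645, -0.0427, 6.2376], np.float64(0.202))}
blue_screwdriver [ 0.6602  0.1353 -2.9153] 0.145 {'top': ([0.6584, 0.1346, -2.9125], np.float64(0.125)), 'scene': ([0.6601, 0.1353, -2.9154], np.float64(0.154))}
socket [ 0.4522 -0.1324  0.0902] 0.095 {'top': ([0.4528, -0.1314, 0.0666], np.float64(0.107)), 'scene': ([0.452, -0.1333, 0.1736], np.float64(0.05))}
hammer [ 0.459  -0.0468  0.0763] 0.114 {'top': ([0.4592, -0.0467, 0.0759], np.float64(0.085)), 'scene': ([0.4587, -0.0467, 0.063], np.float64(0.138))}
green_chisel [0.675  0.05   0.1828] 0.127 {'top': ([0.6746, 0.0498, 0.1861], np.float64(0.12)), 'scene': ([0.675, 0.0498, 0.1854], np.float64(0.127))}
orange_screwdriver [0.4673 0.0534 3.1079] 0.171 {'top': ([0.4674, 0.0533, 3.1117], np.float64(0.059)), 'scene': ([0.4666, 0.0534, 3.093], np.float64(0.27))}
brass_drift [0.4633 0.1391 0.0569] 0.113 {'top': ([0.4616, 0.1388, 0.0467], np.float64(0.088)), 'scene': ([0.4633, 0.1391, 0.0569], np.float64(0.127))}
tape_roll [ 0.6672 -0.1365 -0.0413] 0.049 {'top': ([0.6672, -0.1364, -0.0481], np.float64(0.06)), 'scene': ([0.6672, -0.1365, -0.0413], np.float64(0.037))}
red_tray [ 0.5244 -0.3266  1.5054] 0.122 {'top': ([0.5244, -0.3266, 1.5054], np.float64(0.12)), 'scene': ([0.526, -0.3267, 1.5222], np.float64(0.123))}
white_tray [0.488  0.3084 1.6262] 0.117 {'top': ([0.4887, 0.3062, 1.7768], np.float64(0.122)), 'scene': ([0.488, 0.3084, 1.6262], np.float64(0.105))}
```

View pics/fit_top.png

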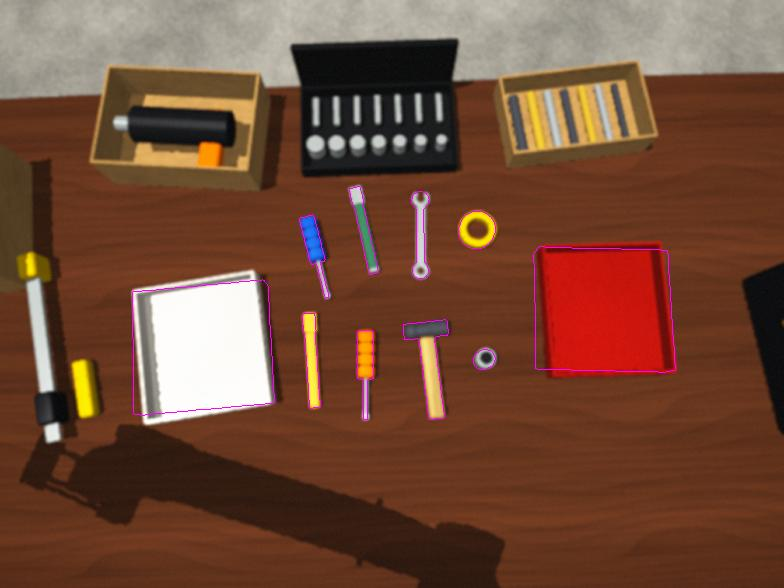

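View pics/fit_scene.png

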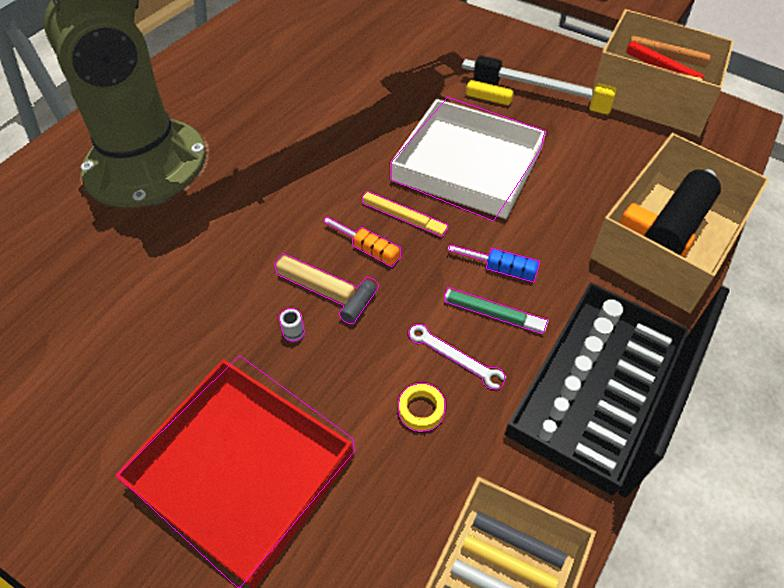

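```bash
sed -i "s/(1.4,1.6,1.8)/(0,.1,-.1,.2,1.57,1.47,1.67)/" fitall.py; sed -i "s/^for name,ms in out.items():/for name,ms in [(a,b) for a,b in out.items() if 'tray' in a]:/" fitall.py; sed 's/"res.pkl"/"rest.pkl"/' fitall.py > fitt.py; python3 fitt.py
```

```text
red_tray [ 0.5245 -0.3303 -0.0075] 0.017 {'top': ([0.5239, -0.3297, -0.0021], np.float64(0.017)), 'scene': ([0.5246, -0.3309, -0.0105], np.float64(0.014))}
white_tray [0.4888 0.3073 0.1267] 0.02 {'top': ([0.4885, 0.3069, 0.1246], np.float64(0.02)), 'scene': ([0.4888, 0.3073, 0.1267], np.float64(0.02))}
```

View pics/fit_scene.png

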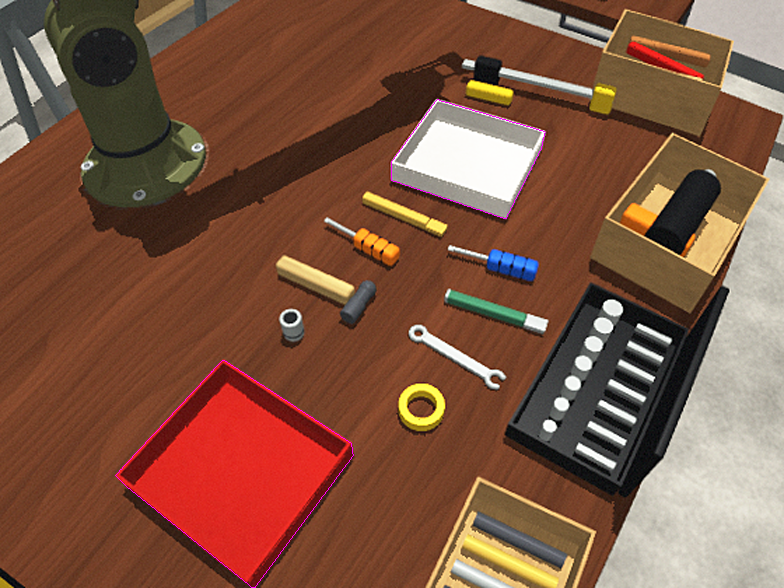

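View pics/fit_top.png

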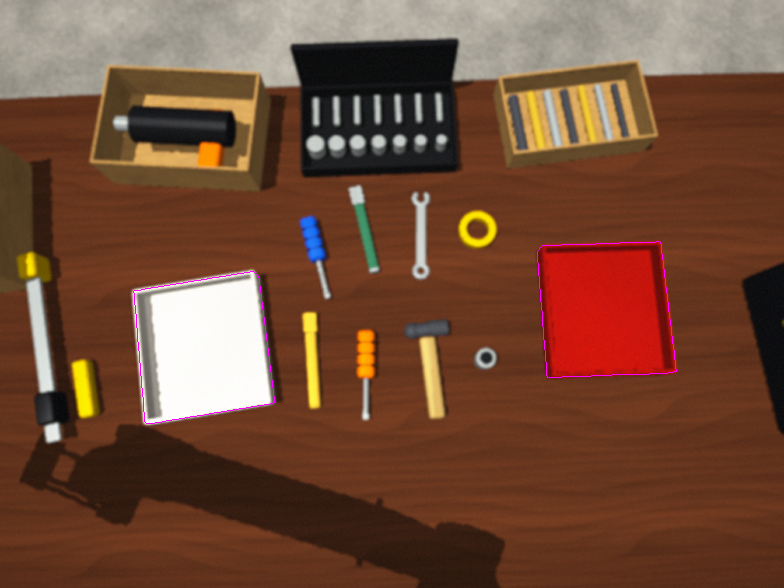

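```bash
cat > plan.py <<'E'
# usage: plan.py x y z jawyaw [n rows]   -> rows from measured (or last commanded, if "c" file) pose, in tool axes
import sys
from h import *
from bench import ctrl
def target_R(yaw): # tool x down, tool y at angle yaw in world
    x=np.array([0,0,-1.]);y=np.array([np.cos(yaw),np.sin(yaw),0]);return np.c_[x,y,np.cross(x,y)]
if __name__=="__main__":
    s=ctrl.get_state();p=s["position"];R=Ro.from_rotvec(s["tool_rot"]).as_matrix()
    print("t",round(s["time"],2),"p",p.round(4),"axis",R[:,0].round(4),"jaw deg",np.degrees(np.arctan2(R[1,1],R[0,1])).round(2),"F",s["ft_force"].round(1),"w",round(s["grip_width"],3))
    pts=[list(map(float,a.split(","))) for a in sys.argv[1:]]
    for t in pts:
        T=target_R(np.radians(t[3]));d=R.T@(np.array(t[:3])-p)*100;rv=Ro.from_matrix(R.T@T).as_rotvec()
        n=max(np.linalg.norm(d)/5.0,np.degrees(np.linalg.norm(rv))/8)
        print("to",t,"shift cm",d.round(2),"rv",rv.round(4),"min rows",round(n,1))
        p=np.array(t[:3]);R=T
E
python3 plan.py 0.664,-0.043,0.15,87.4 0.664,-0.043,0.15,-92.6
```

```text
t 1.2 p [0.262  0.5949 0.2226] axis [ 1.e-04  1.e-04 -1.e+00] jaw deg 66.24 F [ 1.5 -0.4  0.2] w 1.0
to [0.664, -0.043, 0.15, 87.4] shift cm [  7.26 -42.18  62.5 ] rv [-3.694e-01  1.000e-04 -1.000e-04] min rows 15.1
to [0.664, -0.043, 0.15, -92.6] shift cm [0. 0. 0.] rv [3.1416 0.     0.    ] min rows 22.5
```

```bash
python3 - <<'E'
s=open('plan.py').read()
s=s.replace('d=R.T@(np','d=T.T@(np')
open('plan.py','w').write(s)
E
python3 plan.py 0.6645,-0.0427,0.12,87.4 0.6645,-0.0427,0.003,87.4; python3 - <<'E'
import pickle;print(pickle.load(open('res.pkl','rb')).keys())
E
```

```text
t 1.2 p [0.262  0.5949 0.2226] axis [ 1.e-04  1.e-04 -1.e+00] jaw deg 66.24 F [ 1.5 -0.4  0.2] w 1.0
to [0.6645, -0.0427, 0.12, 87.4] shift cm [ 10.26 -61.87  43.1 ] rv [-3.694e-01  1.000e-04 -1.000e-04] min rows 15.2
to [0.6645, -0.0427, 0.003, 87.4] shift cm [11.7  0.   0. ] rv [0. 0. 0.] min rows 2.3
dict_keys(['wrench', 'blue_screwdriver', 'socket', 'hammer', 'green_chisel', 'orange_screwdriver', 'brass_drift', 'tape_roll', 'red_tray', 'white_tray'])
```

step_arm(
  increments=[0,0,0,-0.123,0,0,0,0,0,-0.123,0,0,0,0,0,-0.123,0,0,0.8,-2,1.4,0,0,0,0.8,-3,2.1,0,0,0,0.8,-4,2.8,0,0,0,0.8,-4,2.8,0,0,0,0.8,-4,2.8,0,0,0,0.8,-4,2.8,0,0,0,0.8,-4,2.8,0,0,0,0.8,-4,2.8,0,0,0,0.8,-4,2.8,0,0,0],
  fingers=55,
  force=25,
)

```text
time: 2.7
position: [0.4785, 0.2534, 0.1507]
tool_rot: [0.036, 1.57, -0.035]
ft_force: [-0.1, 0.4, -0.1]
grip_width: 0.548
```

```bash
python3 plan.py 0.6645,-0.0427,0.12,87.4
```

```text
t 2.7 p [0.4785 0.2534 0.1507] axis [ 8.e-04  6.e-04 -1.e+00] jaw deg 87.38 F [-0.1  0.4 -0.1] w 0.548
to [0.6645, -0.0427, 0.12, 87.4] shift cm [  3.07 -28.73  19.93] rv [-0.0003  0.0007 -0.0006] min rows 7.0
```

step_arm(
  increments=[0.3,-4,2.8,0,0,0,0.4,-4,2.8,0,0,0,0.4,-4,2.8,0,0,0,0.4,-4,2.8,0,0,0,0.4,-4,2.8,0,0,0,0.4,-4,2.8,0,0,0,0.4,-3,2.1,0,0,0,0.3,-1.4,0.9,0,0,0,0,-0.4,0.2,0,0,0,2,0,0,0,0,0,3,0,0,0,0,0,2,0,0,0,0,0],
)

```text
time: 4.2
position: [0.6626, -0.0398, 0.048]
tool_rot: [0.035, 1.573, -0.033]
ft_force: [-0.5, 0.1, -0.3]
grip_width: 0.551
```

```bash
python3 plan.py 0.6645,-0.0427,0.003,87.4; python3 - <<'E'
from bench import ctrl; import cv2
cv2.imwrite("pics/s1.png",ctrl.get_image("scene")[:,:,::-1])
E
```

```text
t 4.2 p [ 0.6626 -0.0398  0.048 ] axis [-0.0028  0.0013 -1.    ] jaw deg 87.52 F [-0.5  0.1 -0.3] w 0.551
to [0.6645, -0.0427, 0.003, 87.4] shift cm [ 4.5  -0.28  0.2 ] rv [ 0.002  -0.0029 -0.0011] min rows 0.9
```

View pics/s1.png

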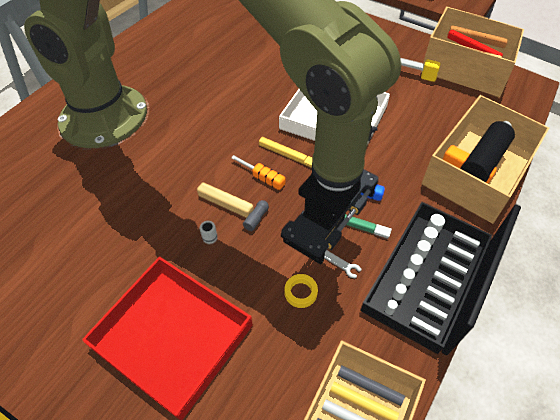

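step_arm(
  increments=[1.5,-0.25,0.2,0,0,0,1.5,0,0,0,-0.003,0,1.0,0,0,0,0,0,0.5,0,0,0,0,0,0,0,0,0,0,0,0,0,0,0,0,0],
)

```text
time: 5.0
position: [0.6667, -0.0448, 0.0062]
tool_rot: [0.036, 1.566, -0.036]
ft_force: [-0.0, 0.3, -0.5]
grip_width: 0.549
```

```bash
python3 plan.py 0.6645,-0.0427,0.003,87.4
```

```text
t 5.0 p [ 0.6667 -0.0448  0.0062] axis [ 4.1e-03 -1.0e-04 -1.0e+00] jaw deg 87.37 F [-0.   0.3 -0.5] w 0.549
to [0.6645, -0.0427, 0.003, 87.4] shift cm [ 0.32  0.2  -0.23] rv [-0.0005  0.0041 -0.0001] min rows 0.1
```

step_arm(
  increments=[0.3,0.2,-0.2,0,0.003,0,0,0,0,0,0,0],
)

```text
time: 5.25
position: [0.6641, -0.0422, 0.0025]
tool_rot: [0.036, 1.571, -0.035]
ft_force: [0.1, 0.7, 0.3]
grip_width: 0.551
```

step_arm(
  increments=[0,0,0,0,0,0,0,0,0,0,0,0,0,0,0,0,0,0,0,0,0,0,0,0,0,0,0,0,0,0],
  fingers=0,
  force=25,
)

```text
time: 5.88
position: [0.6643, -0.0428, 0.0026]
tool_rot: [0.036, 1.57, -0.036]
ft_force: [0.2, -0.8, -0.3]
grip_width: 0.154
```

```bash
python3 plan.py 0.6645,-0.0427,0.003,87.4
```

```text
t 5.88 p [ 0.6643 -0.0428  0.0026] axis [ 1.e-04 -1.e-04 -1.e+00] jaw deg 87.38 F [ 0.2 -0.8 -0.3] w 0.154
to [0.6645, -0.0427, 0.003, 87.4] shift cm [-0.04  0.01  0.02] rv [-0.0004  0.0001  0.0001] min rows 0.0
```

```bash
python3 plan.py 0.6643,-0.0428,0.1026,87.4 0.5245,-0.385,0.1026,89.6
```

```text
t 5.88 p [ 0.6643 -0.0428  0.0026] axis [ 1.e-04 -1.e-04 -1.e+00] jaw deg 87.38 F [ 0.2 -0.8 -0.3] w 0.154
to [0.6643, -0.0428, 0.1026, 87.4] shift cm [-10.  -0.  -0.] rv [-0.0004  0.0001  0.0001] min rows 2.0
to [0.5245, -0.385, 0.1026, 89.6] shift cm [  0.   -34.32 -13.74] rv [-0.0384  0.      0.    ] min rows 7.4
```

step_arm(
  increments=[-1,0,0,0,0,0,-2,0,0,0,0,0,-3,0,0,0,0,0,-3,0,0,0,0,0,-1,0,0,0,0,0],
)

```text
time: 6.5
position: [0.6662, -0.0429, 0.1064]
tool_rot: [0.036, 1.565, -0.036]
ft_force: [0.0, -1.3, -0.6]
grip_width: 0.156
```

step_arm(
  increments=[0,0,0,-0.038,0,0,0,-2,-0.8,0,0,0,0,-3.5,-1.4,0,0,0,0,-4.5,-1.8,0,0,0,0,-4.5,-1.8,0,0,0,0,-4.5,-1.8,0,0,0,0,-4.5,-1.8,0,0,0,0,-4.5,-1.8,0,0,0,0,-3.5,-1.4,0,0,0,0,-2,-0.8,0,0,0,0,-0.8,-0.3,0,0,0,0,0,0,0,0,0],
)

```text
time: 8.0
position: [0.5248, -0.3839, 0.1021]
tool_rot: [0.007, 1.571, -0.005]
ft_force: [0.7, -0.3, -1.2]
grip_width: 0.154
```

```bash
python3 plan.py 0.5245,-0.385,0.0075,89.6; python3 - <<'E'
from bench import ctrl; import cv2
cv2.imwrite("pics/s2.png",ctrl.get_image("scene")[:,:,::-1])
E
```

```text
t 8.0 p [ 0.5248 -0.3839  0.1021] axis [-3.e-04  1.e-03 -1.e+00] jaw deg 89.58 F [ 0.7 -0.3 -1.2] w 0.154
to [0.5245, -0.385, 0.0075, 89.6] shift cm [ 9.46 -0.11 -0.03] rv [-0.0004 -0.0003 -0.001 ] min rows 1.9
```

View pics/s2.png

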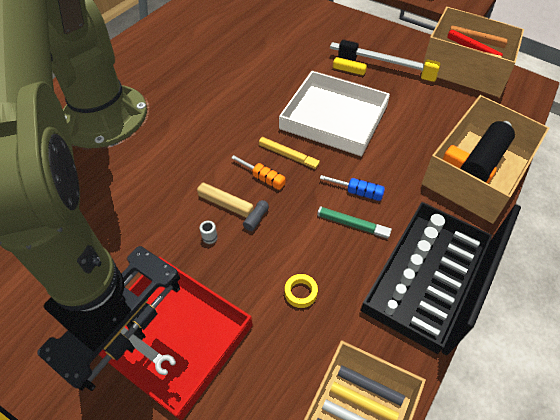

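step_arm(
  increments=[2,0,0,0,0,0,3,0,0,0,0,0,2.5,0,0,0,0,0,1.0,0,0,0,0,0,0.4,0,0,0,0,0,0.2,0,0,0,0,0,0.2,0,0,0,0,0,0,0,0,0,0,0,0,0,0,0,0,0],
)

```text
time: 9.18
position: [0.5249, -0.3847, 0.01]
tool_rot: [0.006, 1.57, -0.006]
ft_force: [0.7, -0.2, -0.7]
grip_width: 0.16
```

```bash
python3 plan.py 0.5245,-0.385,0.0068,89.6
```

```text
t 9.18 p [ 0.5249 -0.3847  0.01  ] axis [ 7.e-04 -2.e-04 -1.e+00] jaw deg 89.55 F [ 0.7 -0.2 -0.7] w 0.16
to [0.5245, -0.385, 0.0068, 89.6] shift cm [ 0.32 -0.03 -0.04] rv [-0.0008  0.0007  0.0002] min rows 0.1
```

step_arm(
  increments=[0.1,0,0,0,0,0,0.1,0,0,0,0,0,0.1,0,0,0,0,0,0,0,0,0,0,0,0,0,0,0,0,0],
)

```text
time: 9.8
position: [0.5246, -0.3846, 0.0066]
tool_rot: [0.006, 1.571, -0.006]
ft_force: [-0.3, 1.0, 0.5]
grip_width: 0.158
```

step_arm(
  increments=[0,0,0,0,0,0,0,0,0,0,0,0,0,0,0,0,0,0,-1,0,0,0,0,0,-2,0,0,0,0,0,-3,0,0,0,0,0,-3,0,0,0,0,0],
  fingers=30,
)

```text
time: 10.68
position: [0.5249, -0.385, 0.0992]
tool_rot: [0.006, 1.569, -0.007]
ft_force: [1.2, -0.4, 0.5]
grip_width: 0.301
```

```bash
python3 plan.py 0.6602,0.1353,0.12,102.9 0.6602,0.1353,0.006,102.9; python3 - <<'E'
from bench import ctrl; import cv2
cv2.imwrite("pics/s3.png",ctrl.get_image("scene")[:,:,::-1])
E
```

```text
t 10.68 p [ 0.5249 -0.385   0.0992] axis [ 1.5e-03 -8.0e-04 -1.0e+00] jaw deg 89.54 F [ 1.2 -0.4  0.5] w 0.301
to [0.6602, 0.1353, 0.12, 102.9] shift cm [-2.08 47.7  24.8 ] rv [-0.2331  0.0014  0.001 ] min rows 10.8
to [0.6602, 0.1353, 0.006, 102.9] shift cm [11.4  0.   0. ] rv [0. 0. 0.] min rows 2.3
```

View pics/s3.png

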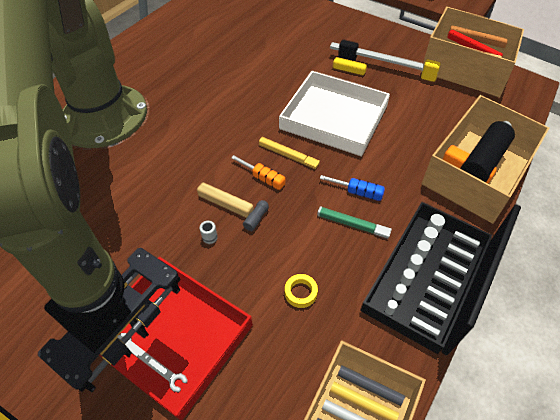

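step_arm(
  increments=[-0.2,0,0,-0.117,0,0,-0.2,0,0,-0.116,0,0,-0.2,2,1,0,0,0,-0.2,3.5,1.8,0,0,0,-0.2,4.3,2.2,0,0,0,-0.2,4.3,2.2,0,0,0,-0.2,4.3,2.2,0,0,0,-0.2,4.3,2.2,0,0,0,-0.2,4.3,2.2,0,0,0,-0.2,4.3,2.2,0,0,0,0,4.3,2.2,0,0,0,0,4.3,2.2,0,0,0],
  fingers=55,
)

```text
time: 12.22
position: [0.6353, 0.0512, 0.1183]
tool_rot: [-0.177, 1.561, 0.176]
ft_force: [0.4, -0.1, 0.6]
grip_width: 0.548
```

step_arm(
  increments=[0,4,2.1,0,0,0,0,2.5,1.4,0,0,0,0,1.2,0.8,0,0,0,0,0,0,0,0,0,0,0,0,0,0,0],
)

```text
time: 12.85
position: [0.6592, 0.1321, 0.1169]
tool_rot: [-0.176, 1.564, 0.174]
ft_force: [0.4, 0.3, -0.9]
grip_width: 0.547
```

```bash
python3 plan.py 0.6602,0.1353,0.006,102.9
```

```text
t 12.85 p [0.6592 0.1321 0.1169] axis [ 2.0e-04 -1.3e-03 -1.0e+00] jaw deg 102.76 F [ 0.4  0.3 -0.9] w 0.547
to [0.6602, 0.1353, 0.006, 102.9] shift cm [11.09  0.29  0.17] rv [-0.0024 -0.0001  0.0013] min rows 2.2
```

step_arm(
  increments=[2,0.2,0.1,0,0,0,3,0.1,0,0,0,0,3,0,0,0,0,0,2,0,0,0,0,0,1,0,0,0,0,0,0,0,0,0,0,0,0,0,0,0,0,0],
)

```text
time: 13.72
position: [0.6604, 0.1378, 0.0078]
tool_rot: [-0.176, 1.561, 0.177]
ft_force: [-0.3, -0.6, 0.1]
grip_width: 0.551
```

```bash
python3 plan.py 0.6602,0.1353,0.006,102.9
```

```text
t 13.72 p [0.6604 0.1378 0.0078] axis [ 2.1e-03  5.0e-04 -1.0e+00] jaw deg 102.9 F [-0.3 -0.6  0.1] w 0.551
to [0.6602, 0.1353, 0.006, 102.9] shift cm [ 0.18 -0.24 -0.07] rv [-0.      0.0021 -0.    ] min rows 0.1
```

step_arm(
  increments=[0.2,-0.2,0,0,0,0,0,0,0,0,0,0,0,0,0,0,0,0],
)

```text
time: 14.1
position: [0.66, 0.1357, 0.0048]
tool_rot: [-0.177, 1.563, 0.177]
ft_force: [0.5, -0.1, -0.0]
grip_width: 0.548
```

step_arm(
  increments=[0,0,0,0,0,0,0,0,0,0,0,0,0,0,0,0,0,0,0,0,0,0,0,0],
  fingers=0,
)

```text
time: 14.6
position: [0.6599, 0.1356, 0.0046]
tool_rot: [-0.177, 1.563, 0.177]
ft_force: [0.5, -0.0, -0.0]
grip_width: 0.296
```

```bash
python3 plan.py 0.6602,0.1353,0.106,102.9 0.5610,-0.280,0.106,89.6
```

```text
t 14.6 p [0.6599 0.1356 0.0046] axis [ 2.e-04 -0.e+00 -1.e+00] jaw deg 102.9 F [ 0.5 -0.  -0. ] w 0.296
to [0.6602, 0.1353, 0.106, 102.9] shift cm [-10.14  -0.04   0.02] rv [0.     0.0001 0.0001] min rows 2.0
to [0.561, -0.28, 0.106, 89.6] shift cm [  0.   -41.6   -9.63] rv [0.2321 0.     0.    ] min rows 8.5
```

step_arm(
  increments=[-1,0,0,0,0,0,-2,0,0,0,0,0,-3,0,0,0,0,0,-3,0,0,0,0,0,-1,0,0,0,0,0,0,0,0,0.116,0,0,0,0,0,0.116,0,0,0,-2,-0.5,0,0,0,0,-3.5,-0.8,0,0,0,0,-4.5,-1,0,0,0,0,-4.5,-1,0,0,0,0,-4.5,-1,0,0,0],
)

```text
time: 16.1
position: [0.6141, -0.0573, 0.1046]
tool_rot: [0.004, 1.571, -0.005]
ft_force: [0.3, 0.3, -0.9]
grip_width: 0.293
```

```bash
python3 plan.py 0.5610,-0.280,0.106,89.6
```

```text
t 16.1 p [ 0.6141 -0.0573  0.1046] axis [-4.e-04 -6.e-04 -1.e+00] jaw deg 89.67 F [ 0.3  0.3 -0.9] w 0.293
to [0.561, -0.28, 0.106, 89.6] shift cm [ -0.14 -22.31  -5.16] rv [ 0.0013 -0.0004  0.0006] min rows 4.6
```

step_arm(
  increments=[0,-4.5,-1.1,0,0,0,0,-4.5,-1.1,0,0,0,0,-4.5,-1.1,0,0,0,0,-4,-0.9,0,0,0,0,-3,-0.7,0,0,0,0,-1.5,-0.3,0,0,0,0,-0.4,0,0,0,0,0,0,0,0,0,0,0,0,0,0,0,0,0,0,0,0,0,0],
)

```text
time: 17.35
position: [0.5625, -0.2764, 0.1045]
tool_rot: [0.004, 1.571, -0.003]
ft_force: [-0.5, -0.0, -1.5]
grip_width: 0.302
```

```bash
python3 plan.py 0.5610,-0.280,0.0086,89.6; python3 - <<'E'
from bench import ctrl; import cv2
cv2.imwrite("pics/s4.png",ctrl.get_image("scene")[:,:,::-1])
E
```

```text
t 17.35 p [ 0.5625 -0.2764  0.1045] axis [ 1.e-04  5.e-04 -1.e+00] jaw deg 89.73 F [-0.5 -0.  -1.5] w 0.302
to [0.561, -0.28, 0.0086, 89.6] shift cm [ 9.59 -0.36 -0.15] rv [ 0.0022  0.0001 -0.0005] min rows 1.9
```

View pics/s4.png

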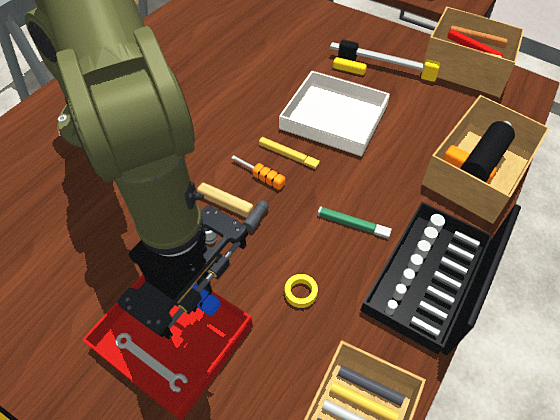

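step_arm(
  increments=[2,-0.1,-0.1,0,0,0,3,0,0,0,0,0,2,0,0,0,0,0,1,0,0,0,0,0,0.6,0,0,0,0,0,0.3,0,0,0,0,0,0,0,0,0,0,0,0,0,0,0,0,0],
)

```text
time: 18.4
position: [0.5615, -0.2788, 0.0163]
tool_rot: [0.005, 1.57, -0.006]
ft_force: [-0.8, -0.4, -0.5]
grip_width: 0.295
```

```bash
python3 plan.py 0.5610,-0.280,0.0086,89.6
```

```text
t 18.4 p [ 0.5615 -0.2788  0.0163] axis [ 1.3e-03 -3.0e-04 -1.0e+00] jaw deg 89.61 F [-0.8 -0.4 -0.5] w 0.295
to [0.561, -0.28, 0.0086, 89.6] shift cm [ 0.77 -0.12 -0.05] rv [0.0002 0.0013 0.0003] min rows 0.2
```

step_arm(
  increments=[0.3,-0.1,0,0,0,0,0.2,0,0,0,0,0,0.1,0,0,0,0,0,0.1,0,0,0,0,0,0,0,0,0,0,0,0,0,0,0,0,0],
)

```text
time: 19.15
position: [0.5611, -0.2796, 0.0086]
tool_rot: [0.005, 1.571, -0.005]
ft_force: [-0.7, 0.1, -0.3]
grip_width: 0.295
```

step_arm(
  increments=[0,0,0,0,0,0,0,0,0,0,0,0,0,0,0,0,0,0,-1,0,0,0,0,0,-2,0,0,0,0,0,-3,0,0,0,0,0,-3,0,0,0,0,0,0,0,0,0,0,0],
  fingers=40,
)

```text
time: 20.15
position: [0.5634, -0.281, 0.1032]
tool_rot: [0.004, 1.564, -0.007]
ft_force: [-0.1, 0.6, -0.9]
grip_width: 0.397
```

```bash
python3 plan.py 0.4522,-0.1328,0.105,89.6 0.4522,-0.1328,0.010,89.6; python3 - <<'E'
from bench import ctrl; import cv2
cv2.imwrite("pics/s5.png",ctrl.get_image("scene")[:,:,::-1])
E
```

```text
t 20.15 p [ 0.5634 -0.281   0.1032] axis [ 0.0072 -0.0025 -1.    ] jaw deg 89.6 F [-0.1  0.6 -0.9] w 0.397
to [0.4522, -0.1328, 0.105, 89.6] shift cm [ -0.18  14.74 -11.22] rv [-0.      0.0072  0.0025] min rows 3.7
to [0.4522, -0.1328, 0.01, 89.6] shift cm [9.5 0.  0. ] rv [0. 0. 0.] min rows 1.9
```

View pics/s5.png

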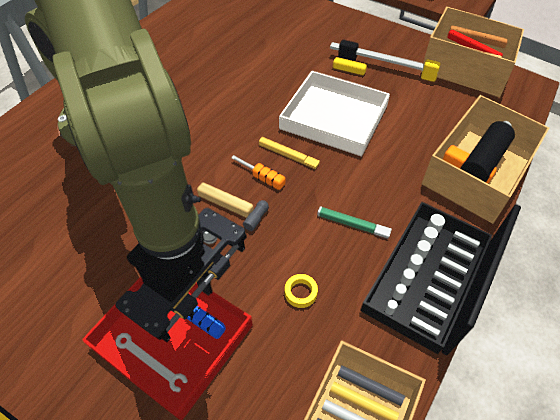

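step_arm(
  increments=[0,1.5,-1.1,0,0.004,0,0,3,-2.3,0,0,0,0,4,-3,0,0,0,0,3.4,-2.6,0,0,0,0,2,-1.5,0,0,0,0,0.8,-0.7,0,0,0,0,0,0,0,0,0,1,0,0,0,0,0,2,0,0,0,0,0,1,0,0,0,0,0,0,0,0,0,0,0,0,0,0,0,0,0],
  fingers=55,
)

```text
time: 21.7
position: [0.4503, -0.1322, 0.0592]
tool_rot: [0.005, 1.574, -0.006]
ft_force: [-0.5, -0.6, 0.6]
grip_width: 0.555
```

```bash
python3 plan.py  0.4522,-0.1328,0.008,89.6;  python3 - <<'E'
from bench import ctrl; import cv2
cv2.imwrite("pics/s6.png",ctrl.get_image("scene")[:,:,::-1])
cv2.imwrite("pics/t6.png",ctrl.get_image("top")[:,:,::-1])
E
```

```text
t 21.7 p [ 0.4503 -0.1322  0.0592] axis [-3.5e-03 -2.0e-04 -1.0e+00] jaw deg 89.59 F [-0.5 -0.6  0.6] w 0.555
to [0.4522, -0.1328, 0.008, 89.6] shift cm [ 5.12 -0.06  0.19] rv [-0.0002 -0.0035  0.0002] min rows 1.0
```

View pics/s6.png

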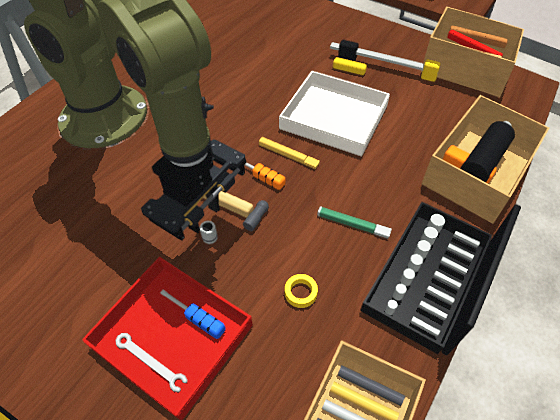

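View pics/t6.png

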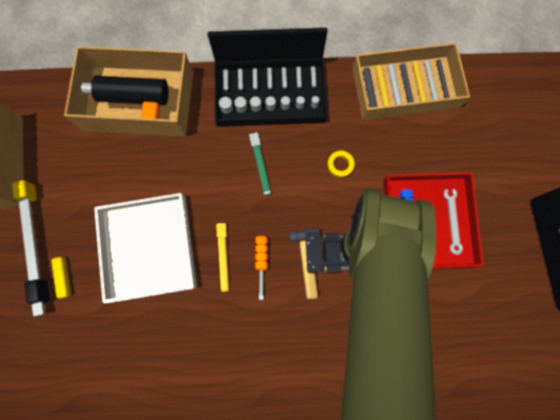

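step_arm(
  increments=[1.5,0,0.1,0,0,0,2,0,0,0,0,0,1.2,0,0,0,0,0,0.4,0,0,0,0,0,0,0,0,0,0,0,0,0,0,0,0,0],
)

```text
time: 22.55
position: [0.4512, -0.132, 0.0085]
tool_rot: [0.005, 1.574, -0.005]
ft_force: [-0.4, 0.4, 0.1]
grip_width: 0.553
```

```bash
python3 plan.py  0.4522,-0.1328,0.008,89.6
```

```text
t 22.55 p [ 0.4512 -0.132   0.0085] axis [-2.8e-03 -1.0e-04 -1.0e+00] jaw deg 89.61 F [-0.4  0.4  0.1] w 0.553
to [0.4522, -0.1328, 0.008, 89.6] shift cm [ 0.05 -0.08  0.1 ] rv [ 0.0001 -0.0028  0.0001] min rows 0.0
```

step_arm(
  increments=[0,-0.1,0.1,0,-0.003,0,0,0,0,0,0,0],
)

```text
time: 22.8
position: [0.452, -0.133, 0.0083]
tool_rot: [0.005, 1.571, -0.005]
ft_force: [-0.6, 0.6, -0.0]
grip_width: 0.554
```

step_arm(
  increments=[0,0,0,0,0,0,0,0,0,0,0,0,0,0,0,0,0,0,0,0,0,0,0,0],
  fingers=0,
  force=25,
)

```text
time: 23.3
position: [0.4517, -0.1329, 0.008]
tool_rot: [0.005, 1.572, -0.005]
ft_force: [0.1, -0.2, 1.3]
grip_width: 0.338
```

```bash
python3 plan.py 0.4520,-0.133,0.108,89.6 0.475,-0.327,0.108,89.6; python3 look.py wrench blue_screwdriver
```

```text
t 23.3 p [ 0.4517 -0.1329  0.008 ] axis [-9.e-04  0.e+00 -1.e+00] jaw deg 89.61 F [ 0.1 -0.2  1.3] w 0.338
to [0.452, -0.133, 0.108, 89.6] shift cm [-10.    -0.01   0.03] rv [ 0.0002 -0.0009 -0.    ] min rows 2.0
to [0.475, -0.327, 0.108, 89.6] shift cm [  0.   -19.38   2.44] rv [0. 0. 0.] min rows 3.9
wrench top [(0.76, 538, [453.0, 223.0])]
wrench scene [(0.81, 780, [150.0, 361.0]), (0.64, 944, [201.0, 318.0])]
blue_screwdriver top [(0.62, 242, [406.0, 199.0])]
blue_screwdriver scene [(0.7, 906, [200.0, 318.0])]
23.6
```

```bash
python3 - <<'E'
from h import *
import pickle
ims,out=pickle.load(open("masks.pkl","rb"))
for nm,q0 in(('wrench',[.5245,-.385,0]),('blue_screwdriver',[.561,-.28,3.14])):
    print(nm,fit(K[nm],{'scene':out[nm]['scene']},[q0],.004))
E
```

```text
wrench (array([ 0.52563358, -0.38394175, -0.00651732]), np.float64(0.2307517414671052))
blue_screwdriver (array([ 0.56061842, -0.27900191,  3.12779572]), np.float64(0.09820439017062965))
```

step_arm(
  increments=[-1,0,0,0,0,0,-2,0,0,0,0,0,-3,0,0,0,0,0,-2,0,0,0,0,0,-1,0,0,0,0,0,0,-2,0.3,0,0,0,0,-3.5,0.4,0,0,0,0,-4.5,0.6,0,0,0,0,-4.5,0.6,0,0,0,0,-3,0.3,0,0,0,0,-1.4,0.2,0,0,0,0,-0.5,0,0,0,0],
)

```text
time: 25.1
position: [0.4742, -0.3268, 0.0975]
tool_rot: [0.006, 1.573, -0.005]
ft_force: [0.1, -0.6, -2.5]
grip_width: 0.34
```

step_arm(
  increments=[0,0,0,0,0,0,0,0,0,0,0,0,2,0,0,0,0,0,2,0,0,0,0,0,0,0,0,0,0,0,0,0,0,0,0,0],
)

```text
time: 25.85
position: [0.4746, -0.327, 0.0582]
tool_rot: [0.005, 1.572, -0.005]
ft_force: [0.5, 0.2, -1.5]
grip_width: 0.34
```

```bash
python3 plan.py 0.475,-0.327,0.0122,89.6; python3 - <<'E'
from bench import ctrl; import cv2
cv2.imwrite("pics/s7.png",ctrl.get_image("scene")[:,:,::-1])
E
```

```text
t 25.85 p [ 0.4746 -0.327   0.0582] axis [-8.e-04 -1.e-04 -1.e+00] jaw deg 89.62 F [ 0.5  0.2 -1.5] w 0.34
to [0.475, -0.327, 0.0122, 89.6] shift cm [4.6  0.   0.04] rv [ 0.0003 -0.0008  0.0001] min rows 0.9
```

View pics/s7.png

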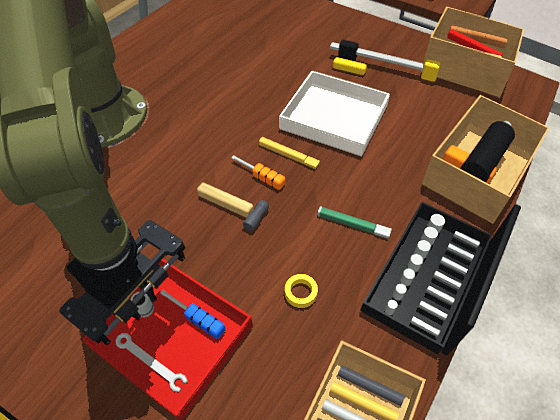

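step_arm(
  increments=[1.5,0,0,0,0,0,1.5,0,0,0,0,0,0.8,0,0,0,0,0,0.4,0,0,0,0,0,0.2,0,0,0,0,0,0.1,0,0,0,0,0,0,0,0,0,0,0,0,0,0,0,0,0],
)

```text
time: 26.9
position: [0.4746, -0.3271, 0.0132]
tool_rot: [0.005, 1.571, -0.005]
ft_force: [0.2, 0.2, -1.5]
grip_width: 0.336
```

```bash
python3 plan.py 0.475,-0.327,0.0122,89.6
```

```text
t 26.9 p [ 0.4746 -0.3271  0.0132] axis [-4.e-04 -1.e-04 -1.e+00] jaw deg 89.61 F [ 0.2  0.2 -1.5] w 0.336
to [0.475, -0.327, 0.0122, 89.6] shift cm [0.1  0.01 0.04] rv [ 0.0002 -0.0004  0.0001] min rows 0.0
```

step_arm(
  increments=[0.1,0,0,0,0,0,0,0,0,0,0,0,0,0,0,0,0,0],
)

```text
time: 27.28
position: [0.4745, -0.3271, 0.012]
tool_rot: [0.005, 1.571, -0.005]
ft_force: [-0.2, -0.4, -1.9]
grip_width: 0.334
```

step_arm(
  increments=[0.04,0,0,0,0,0,0,0,0,0,0,0,0,0,0,0,0,0],
)

```text
time: 27.65
position: [0.4745, -0.3271, 0.012]
tool_rot: [0.005, 1.571, -0.005]
ft_force: [-2.0, 0.7, 5.2]
grip_width: 0.337
```

Grounded. Release, rise, and look.

step_arm(
  increments=[0,0,0,0,0,0,0,0,0,0,0,0,0,0,0,0,0,0,-1,0,0,0,0,0,-2,0,0,0,0,0,-3,0,0,0,0,0,-3,0,0,0,0,0,0,0,0,0,0,0],
  fingers=43,
)

```text
time: 28.65
position: [0.4766, -0.3286, 0.1057]
tool_rot: [0.003, 1.565, -0.008]
ft_force: [0.1, -0.1, -0.6]
grip_width: 0.434
```

```bash
python3 plan.py 0.459,-0.0468,0.10,94.4 0.459,-0.0468,0.006,94.4
```

```text
t 28.65 p [ 0.4766 -0.3286  0.1057] axis [ 0.0056 -0.0029 -1.    ] jaw deg 89.6 F [ 0.1 -0.1 -0.6] w 0.434
to [0.459, -0.0468, 0.1, 94.4] shift cm [ 0.57 28.23  0.41] rv [-0.0838  0.0055  0.0031] min rows 5.6
to [0.459, -0.0468, 0.006, 94.4] shift cm [9.4 0.  0. ] rv [0. 0. 0.] min rows 1.9
```

step_arm(
  increments=[0,0,0,-0.084,0,0,0,2,0,0,0.003,0.002,0,3.5,0.1,0,0,0,0,4.5,0.1,0,0,0,0,4.5,0.1,0,0,0,0,4.5,0.1,0,0,0,0,4.2,0,0,0,0,0,3,0,0,0,0,0,1.5,0,0,0,0,0.5,0.5,0,0,0,0,0,0,0,0,0,0,0,0,0,0,0,0],
  fingers=58,
)

```text
time: 30.15
position: [0.4566, -0.0468, 0.0969]
tool_rot: [-0.058, 1.574, 0.06]
ft_force: [-0.5, -0.2, -0.3]
grip_width: 0.58
```

step_arm(
  increments=[1,0,0,0,0,0,2,0,0,0,0,0,2,0,0,0,0,0,0,0,0,0,0,0,0,0,0,0,0,0],
)

```text
time: 30.78
position: [0.4567, -0.0458, 0.0474]
tool_rot: [-0.059, 1.574, 0.062]
ft_force: [1.0, 0.4, 0.9]
grip_width: 0.579
```

```bash
python3 plan.py 0.459,-0.0468,0.006,94.4;  python3 - <<'E'
from bench import ctrl; import cv2
cv2.imwrite("pics/s8.png",ctrl.get_image("scene")[:,:,::-1])
E
```

```text
t 30.77 p [ 0.4567 -0.0458  0.0474] axis [-0.0037  0.0017 -1.    ] jaw deg 94.4 F [1.  0.4 0.9] w 0.579
to [0.459, -0.0468, 0.006, 94.4] shift cm [ 4.14 -0.12  0.22] rv [-0.     -0.0036 -0.002 ] min rows 0.8
```

View pics/s8.png

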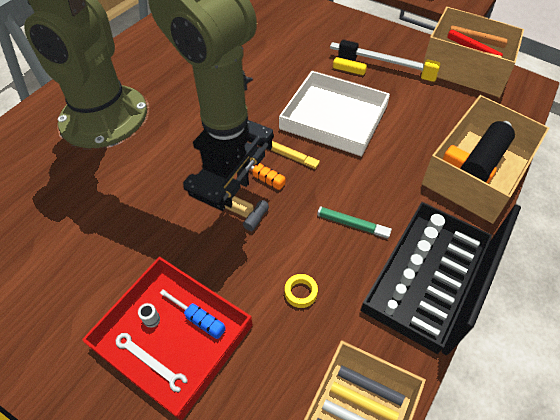

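Red tray filled: socket upright at (148,315), clear of wrench and screwdriver. Now the hammer; correct the small tilt too.

step_arm(
  increments=[1.5,-0.1,0.2,0,-0.003,-0.002,1.5,0,0,0,0,0,0.8,0,0,0,0,0,0.3,0,0,0,0,0,0,0,0,0,0,0,0,0,0,0,0,0,0,0,0,0,0,0],
)

```text
time: 31.7
position: [0.4588, -0.0463, 0.0064]
tool_rot: [-0.061, 1.57, 0.061]
ft_force: [0.3, -0.1, 0.2]
grip_width: 0.58
```

```bash
python3 plan.py 0.459,-0.0468,0.006,94.4
```

```text
t 31.7 p [ 0.4588 -0.0463  0.0064] axis [-1.e-04  1.e-04 -1.e+00] jaw deg 94.43 F [ 0.3 -0.1  0.2] w 0.58
to [0.459, -0.0468, 0.006, 94.4] shift cm [ 0.04 -0.06  0.02] rv [ 0.0004 -0.0001 -0.0002] min rows 0.0
```

step_arm(
  increments=[0,-0.05,0,0,0,0,0,0,0,0,0,0,0,0,0,0,0,0,0,0,0,0,0,0,0,0,0,0,0,0],
  fingers=0,
  force=40,
)

```text
time: 32.33
position: [0.4585, -0.0468, 0.0061]
tool_rot: [-0.061, 1.571, 0.061]
ft_force: [-0.7, -1.6, 0.6]
grip_width: 0.271
```

```bash
python3 plan.py 0.459,-0.0468,0.106,94.4 0.5117,0.2699,0.106,97.26
```

```text
t 32.33 p [ 0.4585 -0.0468  0.0061] axis [-9.e-04 -0.e+00 -1.e+00] jaw deg 94.42 F [-0.7 -1.6  0.6] w 0.271
to [0.459, -0.0468, 0.106, 94.4] shift cm [-9.99  0.    0.05] rv [ 0.0004 -0.0009 -0.    ] min rows 2.0
to [0.5117, 0.2699, 0.106, 97.26] shift cm [ 0.   30.75  9.23] rv [-0.0499  0.      0.    ] min rows 6.4
```

step_arm(
  increments=[-1,0,0,0,0,0,-2,0,0,0,0,0,-3,0,0,0,0,0,-3,0,0,0,0,0,-1,0,0,0,0,0,0,0,0,-0.05,0,0,0,1.5,0.5,0,0,0,0,3,0.9,0,0,0,0,4,1.2,0,0,0,0,4,1.2,0,0,0,0,4,1.2,0,0,0,0,4,1.2,0,0,0],
)

```text
time: 33.83
position: [0.4932, 0.167, 0.1051]
tool_rot: [-0.1, 1.571, 0.1]
ft_force: [0.9, -0.1, -1.9]
grip_width: 0.278
```

step_arm(
  increments=[0,4,1.2,0,0,0,0,3,0.9,0,0,0,0,2,0.6,0,0,0,0,1,0.3,0,0,0,0,0.2,0,0,0,0,0,0,0,0,0,0,0,0,0,0,0,0,0,0,0,0,0,0],
)

```text
time: 34.83
position: [0.511, 0.2687, 0.1062]
tool_rot: [-0.099, 1.569, 0.099]
ft_force: [-0.5, -0.8, -1.7]
grip_width: 0.275
```

```bash
python3 plan.py 0.5117,0.2699,0.0101,97.26; python3 - <<'E'
from bench import ctrl; import cv2
cv2.imwrite("pics/s9.png",ctrl.get_image("scene")[:,:,::-1])
E
```

```text
t 34.83 p [0.511  0.2687 0.1062] axis [-7.e-04  0.e+00 -1.e+00] jaw deg 97.22 F [-0.5 -0.8 -1.7] w 0.275
to [0.5117, 0.2699, 0.0101, 97.26] shift cm [9.61 0.11 0.08] rv [-0.0006 -0.0007 -0.0001] min rows 1.9
```

View pics/s9.png

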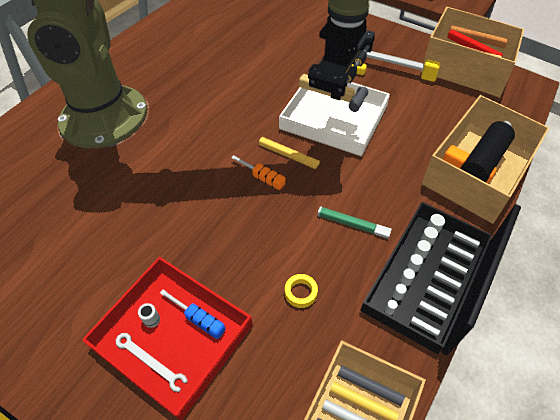

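step_arm(
  increments=[1.5,0,0.1,0,0,0,2.5,0,0,0,0,0,2.5,0,0,0,0,0,1.5,0,0,0,0,0,0.7,0,0,0,0,0,0.4,0,0,0,0,0,0.2,0,0,0,0,0,0,0,0,0,0,0,0,0,0,0,0,0],
)

```text
time: 36.0
position: [0.5121, 0.2698, 0.0136]
tool_rot: [-0.099, 1.568, 0.1]
ft_force: [-0.4, 0.3, -2.3]
grip_width: 0.273
```

```bash
python3 plan.py 0.5117,0.2699,0.0101,97.26
```

```text
t 36.0 p [0.5121 0.2698 0.0136] axis [-0.e+00  6.e-04 -1.e+00] jaw deg 97.29 F [-0.4  0.3 -2.3] w 0.273
to [0.5117, 0.2699, 0.0101, 97.26] shift cm [ 0.35  0.02 -0.04] rv [ 0.0005  0.     -0.0006] min rows 0.1
```

step_arm(
  increments=[0.2,0,0,0,0,0,0.1,0,0,0,0,0,0.05,0,0,0,0,0,0,0,0,0,0,0,0,0,0,0,0,0],
)

```text
time: 36.62
position: [0.5118, 0.2695, 0.0101]
tool_rot: [-0.1, 1.569, 0.1]
ft_force: [-3.1, -2.5, 5.6]
grip_width: 0.268
```

step_arm(
  increments=[0,0,0,0,0,0,0,0,0,0,0,0,0,0,0,0,0,0,-1,0,0,0,0,0,-2,0,0,0,0,0,-3,0,0,0,0,0,-3,0,0,0,0,0,0,0,0,0,0,0],
  fingers=40,
)

```text
time: 37.62
position: [0.514, 0.2707, 0.1031]
tool_rot: [-0.097, 1.564, 0.102]
ft_force: [-0.3, 0.5, 0.6]
grip_width: 0.398
```

```bash
python3 plan.py 0.675,0.05,0.10,100.5 0.675,0.05,0.005,100.5;python3 - <<'E'
from bench import ctrl; import cv2
cv2.imwrite("pics/s10.png",ctrl.get_image("scene")[:,:,::-1])
E
```

```text
t 37.62 p [0.514  0.2707 0.1031] axis [ 0.0047  0.0034 -1.    ] jaw deg 97.28 F [-0.3  0.5  0.6] w 0.398
to [0.675, 0.05, 0.1, 100.5] shift cm [  0.31 -24.64  11.81] rv [-0.0561  0.0052 -0.0026] min rows 5.5
to [0.675, 0.05, 0.005, 100.5] shift cm [9.5 0.  0. ] rv [0. 0. 0.] min rows 1.9
```

View pics/s10.png

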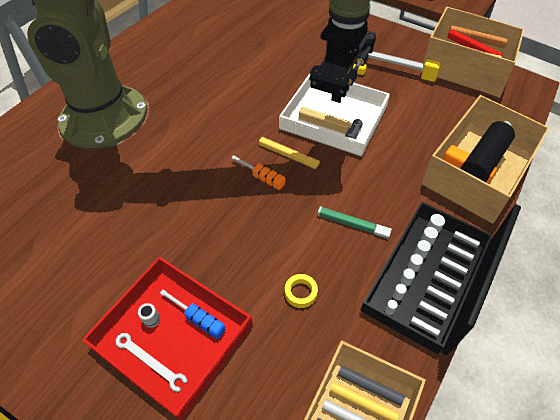

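step_arm(
  increments=[0,0,0,-0.056,0,0,0,-2,1,0,0.003,-0.002,0,-3.5,1.7,0,0,0,0,-4.3,2.1,0,0,0,0,-4.3,2.1,0,0,0,0,-4.3,2,0,0,0,0,-3.5,1.6,0,0,0,0,-2,0.9,0,0,0,0,-0.7,0.3,0,0,0,0,0,0,0,0,0,0,0,0,0,0,0,0,0,0,0,0,0],
  fingers=50,
)

```text
time: 39.17
position: [0.6713, 0.0506, 0.0997]
tool_rot: [-0.147, 1.57, 0.144]
ft_force: [-0.2, -0.0, 0.3]
grip_width: 0.498
```

step_arm(
  increments=[1.5,0,0,0,0,0,2.5,0,0,0,0,0,2,0,0,0,0,0,0,0,0,0,0,0,0,0,0,0,0,0],
)

```text
time: 39.8
position: [0.672, 0.0488, 0.0399]
tool_rot: [-0.146, 1.569, 0.142]
ft_force: [0.0, 0.0, -0.0]
grip_width: 0.5
```

```bash
python3 plan.py 0.675,0.05,0.004,100.5; python3 - <<'E'
from bench import ctrl; import cv2
cv2.imwrite("pics/s11.png",ctrl.get_image("scene")[:,:,::-1])
E
```

```text
t 39.8 p [0.672  0.0488 0.0399] axis [-0.0028 -0.0024 -1.    ] jaw deg 100.5 F [ 0.  0. -0.] w 0.5
to [0.675, 0.05, 0.004, 100.5] shift cm [3.59 0.06 0.32] rv [-0.0001 -0.0032  0.0019] min rows 0.7
```

View pics/s11.png

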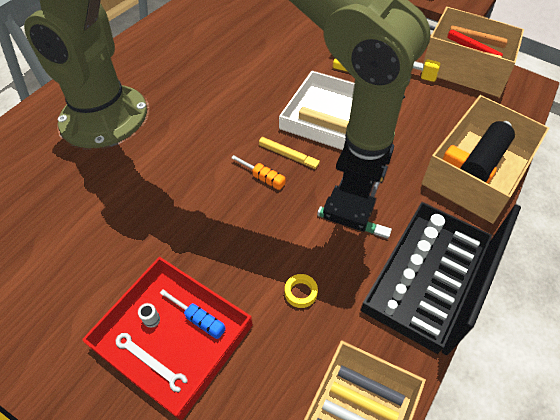

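step_arm(
  increments=[1.2,0,0.2,0,-0.003,0.002,1.2,0,0,0,0,0,0.8,0,0,0,0,0,0.3,0,0,0,0,0,0,0,0,0,0,0,0,0,0,0,0,0,0,0,0,0,0,0],
)

```text
time: 40.72
position: [0.6737, 0.0492, 0.005]
tool_rot: [-0.144, 1.566, 0.144]
ft_force: [0.5, 0.0, 0.2]
grip_width: 0.503
```

```bash
python3 plan.py 0.675,0.05,0.004,100.5
```

```text
t 40.73 p [0.6737 0.0492 0.005 ] axis [-2.e-04  2.e-04 -1.e+00] jaw deg 100.49 F [0.5 0.  0.2] w 0.503
to [0.675, 0.05, 0.004, 100.5] shift cm [0.1  0.06 0.14] rv [-0.0001 -0.0002 -0.0002] min rows 0.0
```

step_arm(
  increments=[0.1,0.05,0.1,0,0,0,0,0,0,0,0,0],
)

```text
time: 40.98
position: [0.6744, 0.0499, 0.0035]
tool_rot: [-0.144, 1.567, 0.144]
ft_force: [1.0, -0.4, 0.0]
grip_width: 0.5
```

step_arm(
  increments=[0,0,0,0,0,0,0,0,0,0,0,0,0,0,0,0,0,0,0,0,0,0,0,0,0,0,0,0,0,0],
  fingers=0,
  force=35,
)

```text
time: 41.6
position: [0.6744, 0.0495, 0.0035]
tool_rot: [-0.144, 1.567, 0.143]
ft_force: [0.5, -0.6, 0.2]
grip_width: 0.177
```

```bash
python3 plan.py 0.675,0.05,0.104,100.5 0.4831,0.3519,0.104,97.26
```

```text
t 41.6 p [0.6744 0.0495 0.0035] axis [-8.e-04 -3.e-04 -1.e+00] jaw deg 100.48 F [ 0.5 -0.6  0.2] w 0.177
to [0.675, 0.05, 0.104, 100.5] shift cm [-10.05   0.04   0.07] rv [-0.0003 -0.0009  0.0001] min rows 2.0
to [0.4831, 0.3519, 0.104, 97.26] shift cm [  0.    32.37 -15.22] rv [0.0565 0.     0.    ] min rows 7.2
```

step_arm(
  increments=[-1,0,0,0,0,0,-2,0,0,0,0,0,-3,0,0,0,0,0,-3,0,0,0,0,0,-1,0,0,0,0,0,0,0,0,0.056,0,0,0,2,-0.9,0,0,0,0,3.5,-1.6,0,0,0,0,4.3,-2,0,0,0,0,4.3,-2,0,0,0,0,4.3,-2,0,0,0,0,4.3,-2,0,0,0],
)

```text
time: 43.1
position: [0.5385, 0.2643, 0.1032]
tool_rot: [-0.102, 1.571, 0.103]
ft_force: [0.8, 0.2, -2.1]
grip_width: 0.179
```

step_arm(
  increments=[0,4,-1.9,0,0,0,0,3,-1.4,0,0,0,0,1.7,-0.8,0,0,0,0,0.8,-0.4,0,0,0,0,0.2,-0.1,0,0,0,0,0,0,0,0,0,0,0,0,0,0,0,0,0,0,0,0,0],
)

```text
time: 44.1
position: [0.484, 0.3513, 0.1037]
tool_rot: [-0.099, 1.569, 0.099]
ft_force: [-0.3, -0.9, -3.1]
grip_width: 0.176
```

```bash
python3 plan.py 0.4831,0.3519,0.0077,97.26; python3 - <<'E'
from bench import ctrl; import cv2
cv2.imwrite("pics/s12.png",ctrl.get_image("scene")[:,:,::-1])
E
```

```text
t 44.1 p [0.484  0.3513 0.1037] axis [-8.e-04 -2.e-04 -1.e+00] jaw deg 97.22 F [-0.3 -0.9 -3.1] w 0.176
to [0.4831, 0.3519, 0.0077, 97.26] shift cm [ 9.6   0.07 -0.08] rv [-0.0008 -0.0009  0.0001] min rows 1.9
```

View pics/s12.png

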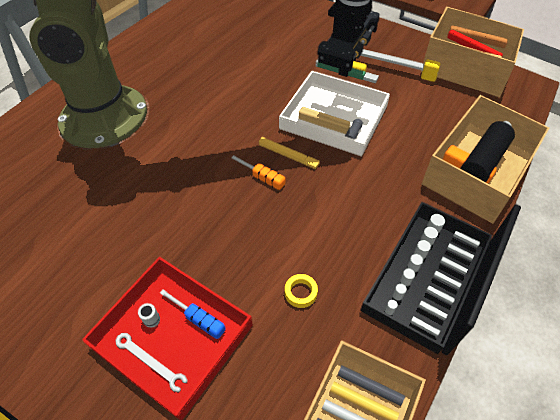

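step_arm(
  increments=[1.5,0,0,0,0,0,2.5,0,0,0,0,0,2.5,0,0,0,0,0,1.5,0,0,0,0,0,0.7,0,0,0,0,0,0.4,0,0,0,0,0,0.2,0,0,0,0,0,0,0,0,0,0,0,0,0,0,0,0,0],
)

```text
time: 45.28
position: [0.4837, 0.3523, 0.0112]
tool_rot: [-0.099, 1.569, 0.1]
ft_force: [-0.5, 0.4, -2.5]
grip_width: 0.176
```

```bash
python3 plan.py 0.4831,0.3519,0.0077,97.26
```

```text
t 45.27 p [0.4837 0.3523 0.0112] axis [-2.e-04  7.e-04 -1.e+00] jaw deg 97.29 F [-0.5  0.4 -2.5] w 0.176
to [0.4831, 0.3519, 0.0077, 97.26] shift cm [ 0.35 -0.03 -0.07] rv [ 0.0005 -0.0001 -0.0007] min rows 0.1
```

step_arm(
  increments=[0.2,0,0,0,0,0,0.1,0,0,0,0,0,0.05,0,0,0,0,0,0,0,0,0,0,0,0,0,0,0,0,0],
)

```text
time: 45.9
position: [0.4834, 0.352, 0.0074]
tool_rot: [-0.1, 1.57, 0.1]
ft_force: [-1.7, -0.9, 1.5]
grip_width: 0.177
```

Contact felt. Release, rise, move away so both cameras see the trays.

step_arm(
  increments=[0,0,0,0,0,0,0,0,0,0,0,0,0,0,0,0,0,0,-1,0,0,0,0,0,-2,0,0,0,0,0,-3,0,0,0,0,0,-4,0,0,0,0,0,-4,0,0,0,0,0,-2,2,-0.5,0,0,0,-2,4,-1,0,0,0,0,5,-2,0,0,0,0,5,-3,0,0,0],
  fingers=32,
)

```text
time: 47.4
position: [0.3993, 0.5038, 0.1898]
tool_rot: [-0.096, 1.567, 0.1]
ft_force: [0.0, 0.4, 0.2]
grip_width: 0.322
```

step_arm(
  increments=[0,4,-3,0,0,0,0,3,-2,0,0,0,0,1,-1,0,0,0,0,0,0,0,0,0,0,0,0,0,0,0],
)

```text
time: 48.02
position: [0.3315, 0.5726, 0.1877]
tool_rot: [-0.098, 1.568, 0.097]
ft_force: [0.4, -0.2, 0.8]
grip_width: 0.321
```

```bash
python3 look.py wrench blue_screwdriver socket hammer green_chisel orange_screwdriver brass_drift tape_roll; python3 - <<'E'
import pickle,cv2
ims,_=pickle.load(open("masks.pkl","rb"))
for n in ims: cv2.imwrite(f"pics/end_{n}.png",ims[n][:,:,::-1])
E
```

```text
wrench top [(0.89, 512, [453.0, 222.0])]
wrench scene [(0.87, 705, [148.0, 360.0]), (0.16, 4623, [334.0, 112.0])]
blue_screwdriver top [(0.59, 555, [407.0, 213.0])]
blue_screwdriver scene [(0.74, 963, [200.0, 317.0]), (0.48, 369, [342.0, 102.0])]
socket top [(0.68, 210, [433.0, 242.0])]
socket scene [(0.55, 413, [148.0, 315.0]), (0.46, 12620, [169.0, 336.0]), (0.27, 871, [331.0, 122.0])]
hammer top [(0.86, 1070, [163.0, 240.0])]
hammer scene [(0.92, 955, [331.0, 122.0])]
green_chisel top [(0.6, 591, [126.0, 250.0])]
green_chisel scene [(0.89, 452, [342.0, 102.0])]
orange_screwdriver top [(0.85, 513, [261.0, 260.0])]
orange_screwdriver scene [(0.89, 572, [265.0, 174.0]), (0.46, 361, [149.0, 315.0])]
brass_drift top [(0.79, 551, [222.0, 256.0])]
brass_drift scene [(0.6, 520, [290.0, 153.0])]
tape_roll top [(0.76, 350, [340.0, 164.0])]
tape_roll scene [(0.93, 765, [300.0, 290.0])]
48.925
```

View pics/end_scene.png

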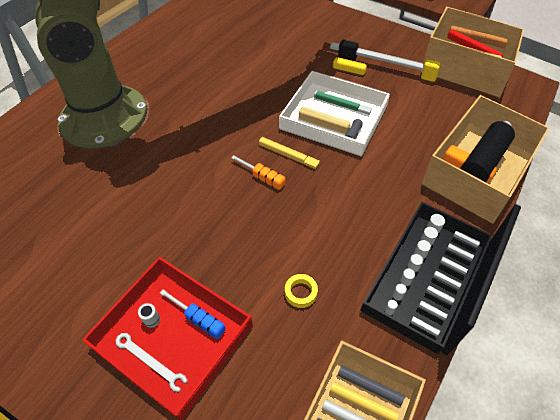

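View pics/end_top.png

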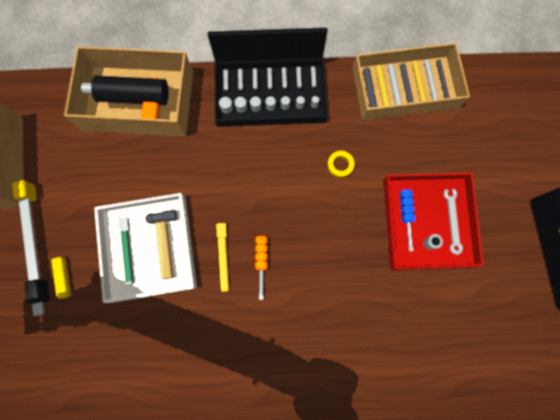

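```bash
python3 - <<'E'
from h import *
import pickle
ims,out=pickle.load(open("masks.pkl","rb"))
r0=pickle.load(open("res.pkl","rb"))
pl={'wrench':[.5245,-.385,0],'blue_screwdriver':[.561,-.28,3.14],'socket':[.4745,-.327,0],'hammer':[.512,.27,.127],'green_chisel':[.4833,.352,.127]}
for nm in out:
    inn=nm in pl
    if not inn and nm not in r0: continue
    ms=out[nm]
    if nm=='tape_roll': continue
    q,f=fit(K[nm],ms,[pl[nm] if inn else r0[nm]],.004 if inn else 0)
    print(nm,q.round(4),round(f,3),'planned' if inn else 'start',np.round(pl[nm] if inn else r0[nm],4))
from bench import ctrl
ctrl.close_job()
E
```

```text
wrench [ 0.5245 -0.3839 -0.0205] 0.237 planned [ 0.5245 -0.385   0.    ]
blue_screwdriver [ 0.5598 -0.2789  3.1347] 0.113 planned [ 0.561 -0.28   3.14 ]
socket [ 0.476  -0.3267  0.1586] 0.075 planned [ 0.4745 -0.327   0.    ]
hammer [0.5123 0.2699 0.1188] 0.13 planned [0.512 0.27  0.127]
green_chisel [0.4858 0.3539 0.1325] 0.152 planned [0.4833 0.352  0.127 ]
orange_screwdriver [0.4674 0.0534 3.1078] 0.107 start [0.4673 0.0534 3.1079]
brass_drift [0.4618 0.1388 0.051 ] 0.14 start [0.4633 0.1391 0.0569]
the job is handed in; nothing more can be done
```

Both lots are made up and the job is handed in at about 49 s of the 122 s allowed. The wrench, blue screwdriver and socket are in the red tray, and the hammer and green chisel are in the white tray, placed in the order you listed them.

- **Placement:** In the last pictures from both cameras each tool lies separately on its tray floor, inside the walls, with the socket upright. The fitted positions are within about 3 mm of where I planned them. The wrench outline matches least well, because my model of it has no ring hole or jaw gap.
- **Set-down:** For the socket, hammer and chisel I felt contact forces of about 1.5–6 N before opening the fingers. The wrench and blue screwdriver were released at the matching height, but the force reading showed no clear contact.
- **Left in place:** The orange screwdriver did not move, and the brass drift is within about 2 mm of its start, which is measurement noise. I checked the tape roll only by eye and by its position in the pictures, and it looks unmoved.
- **Detections:** The networks gave some wrong low-score matches, and one of the first looks took the socket for the wrench. I set these aside against the pictures.
- **Handover:** The gripper was well clear of everything when I handed in.

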